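# Tighten the cell press thumbscrew until it seats

### The job

Two alike small bridge presses stand on the bench; only one has a round window cell lying under its cross bar. Turn the knurled thumbscrew of the press that holds the cell clockwise (seen from above) until its foot seats on the cell and the resistance rises, then stop and let go: overtightening would crack the window. Leave the thumbscrew of the empty press alone.

Things in the scene. Friction and masses are not known exactly. Their poses are not given: they have to be found in the camera images.
- cell_screw_grip (a point): Centre of the knurled head of the thumbscrew on the press that holds the cell (a dark metal disc 60 mm across, 16 mm thick, with a window, under the cross bar): an upright steel cylinder 30 mm in diameter, 22 mm tall, this point at mid-height on its axis, about 96 mm above the bench. The bar 22 mm wide below it tops out at 62 mm, its nuts at 66 mm. The press stands firm. z is up; x, y turn with the head.
- cell_screw (a joint): Angle of that thumbscrew's shank in rad: 0 is fully backed off, it grows clockwise seen from above and starts between 0.5 and 0.9. It turns easily (0.05 N m) up to 1.6, where the foot meets the cell and the shank stops. It stays where it is left. The screw sinks 1.5 mm per rad.
- cell_screw_head (a joint): Wind-up of the knurled head against its shank in rad, clockwise positive: the head sits on a torsion spring of 1.35 N m per rad, so this is the tightening torque divided by 1.35. 0 when let go, up to 0.04 while the screw runs freely, rising once it is seated. Past 0.4 (0.54 N m) the screw is overtight and the window breaks.
- empty_screw_mark (a point): Outer end of the dark index line on top of the same kind of thumbscrew head on the empty press, 12 mm from the screw's axis (which lies 12 mm from this point along its +x), about 107 mm above the bench. That press has the same shape and sizes (base 90 x 124 mm, cross bar 114 mm long on two pillars) but no cell on its base: not to be turned.
Mind the look-alikes: they are no part of the job. Leave any brown look-alike of the part that bears cell_screw_grip alone.

How it is judged:
By the outcome, as a careful person would: the job done as asked, in the order asked, and still so for the second after the job is handed in, with the robot touching nothing.
It also fails if it takes over 35 s, if anything falls off the work surface, if the arm or the gripper's body presses on something with over 40 N, if the wrist force passes 120 N, or if a joint passes its speed limit or range.

### The arm

A 6-joint arm with a two-finger parallel gripper is mounted at the origin on a cart in front of the work surface, level with it; the furniture and walls round the work are solid. World frame = base frame: x ahead of the robot, y to its left, z up, the work surface at z = 0. Lengths are in mm, angles in degrees, forces in N, time in s.
With the tool pointing down it reaches from about 300 to 850 mm from the base axis. Payload 4.2 kg.
Tool frame: the origin (TCP) lies at the very end of the fingers, on their centre line; the grasp point (between the pads) lies 19 mm behind it (hold_point_z is the z of the grasp point in the tool frame, in mm); z points along the fingers, y is the direction in which the jaws open and shut (so a half turn about z gives the same grasp; the last joint's range is limited). The gripper opens to 91 mm and grips with 3 to 60 N. Pads are 32 mm wide; open, the fingers measure 118 mm over their backs; the gripper's body (76 mm by 178 mm) begins 60 mm behind the grasp point.
Start: joints at [-68.87, 18.312, 89.639, -0, 72.044, -1.146], TCP at [217.974, -532.1, 213.976] pointing down, gripper open.
Joint ranges: [-177.97, 177.97], [-48.28, 115.42], [12.27, 149.76], [-77.06, 257.06], [2.81, 150.46], [-146.56, 146.56]. Speed limits (degrees/s): [147.25, 147.25, 180, 180, 180, 180].

### API

Orientations are given as [roll, pitch, yaw] about the fixed x, y, z axes, in that order (R = Rz(yaw) Ry(pitch) Rx(roll)).
In Python, from workcell import state, grab_frame, job_done, hold_point_z gives the robot as it stands. The module is installed in compiled form; this text tells all that it offers.
- The arm moves only by the shell command python3 -m creep 'ROWS' [FORCE]. ROWS is JSON, a list of rows, each a list of 7 numbers: the closure, from 0 (fully open) to 1 (shut), then the shift along the tool's x, y, z in mm, then the turn, a rotation vector about the tool's x, y, z in degrees. A call has 1 to 5 rows; each row shifts and turns the commanded pose from where the row before left it, along the tool's axes as they then stand; what a row does not reach is not made up. A row lasts 1/8 s, in which the tool goes at most 62.5 mm and 10.7 degrees, less where a joint would pass 70% of its speed; a pose out of reach is approached as far as the arm can. A call is refused whole if a number of a shift passes 62.5 or a number of a turn 10.7, either way. A call with a gripper value outside its range is refused whole. The fingers move at their own pace and stop on an object; FORCE is the grip in N (left out, the last holds). Time passes only in rows, so rows that do not move let the fingers close. It gives the time, the measured TCP pose, the force and the opening at its end, in the units of the state.
- state(): the state, without advancing time (a new reading comes with each control period).
- grab_frame(name): name is "scene" or "top" or "wrist"; returns a dict with "frame" (420x560x3 uint8, red, green, blue), "fx", "fy", "cx", "cy" (pixels), "view" (4x4, takes a point from world to camera coordinates). Camera axes: x right, y down, z forward; pixel columns grow to the right and rows downward; lengths in mm; the calibration is good to about 2 mm. A picture is of the moment at which its call begins. There is no depth.
- job_done(): hands the job in, once; it reports no verdict.
The state is a dict: "time_s": time; "qpos": joint angles; "qvel": joint speeds; "effort": joint torques, N m; "ee_pos": TCP position; "ee_rot": TCP orientation; "force": force on the tool from outside, world axes, zero at the start; "torque": the same for the moment, N m; "gripper_width": finger opening in mm.
Only numpy, scipy, OpenCV 4.12 (cv2) and the standard library are available. Lean on these libraries where they do the work, as an engineer would, in place of code of your own. Each camera call takes 0.05 s, during which the arm holds its last target.

## Working session

There is one attempt and no reset: what is moved stays moved. The work goes in short steps, Python scripts to look and compute and a shell command to move; the robot and the scene stay as the last step left them, time stands still between calls to the robot, and variables do not carry over. Pictures are saved under pics/ and viewed, and the job is handed in when it is done.

```bash
mkdir -p pics; python3 - <<'E'
from workcell import *
import cv2,numpy as np,pickle
s=state();print(s, hold_point_z if not callable(hold_point_z) else hold_point_z())
for n in("scene","top"):
    f=grab_frame(n);pickle.dump(f,open(f"pics/{n}.pkl","wb"))
    cv2.imwrite(f"pics/{n}0.png",f["frame"][:,:,::-1]);print(n,f["fx"],f["cx"],f["cy"],np.round(f["view"],3).tolist())
E
```

```text
{'time_s': 0.0, 'qpos': array([-6.88713317e+01,  1.83527414e+01,  8.97073737e+01,  9.37173748e-05,
        7.20411194e+01, -1.14639580e+00]), 'qvel': array([ 0.05558999, -0.00031633, -0.15797193,  0.02350349, -0.02860785,
        0.07696052]), 'effort': array([-1.44614962e-03, -4.12470603e+01, -2.31974119e+01,  7.26050581e-02,
        4.58769780e-02, -1.17329932e-04]), 'ee_pos': array([ 217.7731756 , -531.62786459,  213.10267136]), 'ee_rot': array([-1.79898787e+02, -2.11448570e-03,  2.22750333e+01]), 'force': array([-0.66087785, -0.05337972,  0.4562917 ]), 'torque': array([-0.03120854,  0.01468733, -0.04871492]), 'gripper_width': 91.45260455544903} -18.8
scene 452.2906888202256 279.4243051155817 211.68776477881428 [[-0.864, -0.502, -0.023, 427.054], [-0.273, 0.507, -0.818, 221.475], [0.422, -0.701, -0.575, 672.804], [0.0, 0.0, 0.0, 1.0]]
top 474.7680954529436 279.27013925036914 214.26949404504887 [[-0.024, -1.0, -0.002, -31.262], [-0.987, 0.024, -0.157, 522.856], [0.157, -0.001, -0.988, 896.697], [0.0, 0.0, 0.0, 1.0]]
```

View pics/scene0.png

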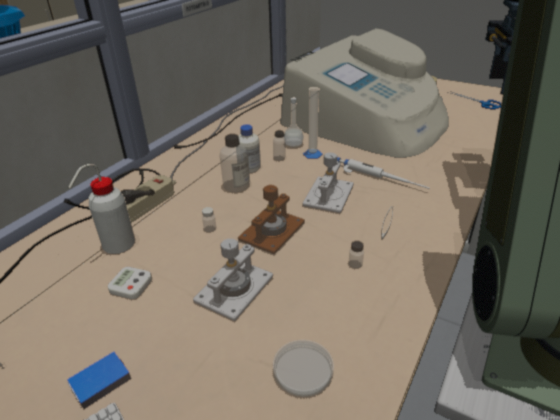

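View pics/top0.png

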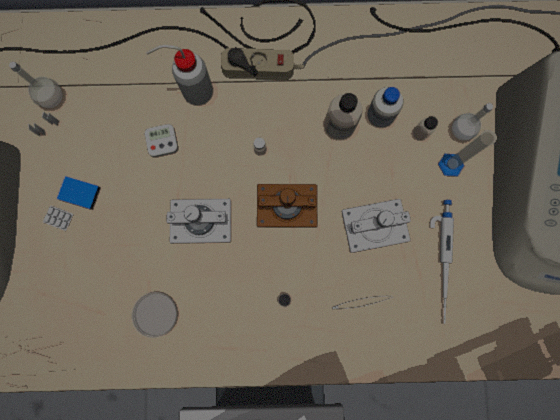

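```bash
python3 - <<'E'
import cv2,numpy as np,pickle
f=pickle.load(open("pics/top.pkl","rb"))["frame"][:,:,::-1]
g=pickle.load(open("pics/scene.pkl","rb"))["frame"][:,:,::-1]
z=lambda i,x,y:cv2.resize(i[y:y+75,x:x+100],None,fx=4,fy=4,interpolation=cv2.INTER_CUBIC)
cv2.imwrite("pics/crop0.png",np.vstack([np.hstack([z(f,150,180),z(f,330,180)]),np.hstack([z(g,185,235),z(g,285,145)])]))
E
```

```text
(no output)
```

View pics/crop0.png

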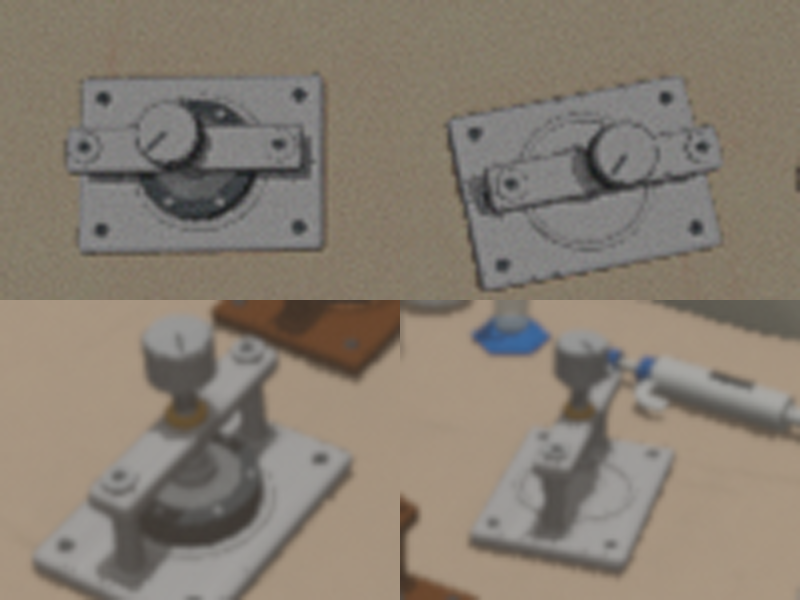

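```bash
cat >h.py <<'E'
import numpy as np,pickle
from scipy.optimize import least_squares
def ray(f,u,v):
    V=np.array(f["view"]);R,t=V[:3,:3],V[:3,3]
    return -R.T@t, R.T@np.array([(u-f["cx"])/f["fx"],(v-f["cy"])/f["fy"],1])
def atz(f,u,v,z):
    c,d=ray(f,u,v);return c+d*(z-c[2])/d[2]
def proj(f,p):
    V=np.array(f["view"]);c=V[:3,:3]@p+V[:3,3];return np.array([f["cx"]+f["fx"]*c[0]/c[2],f["cy"]+f["fy"]*c[1]/c[2]])
E
python3 - <<'E'
from h import *
T=pickle.load(open("pics/top.pkl","rb"));S=pickle.load(open("pics/scene.pkl","rb"))
print(atz(T,192,213,107),atz(S,229.7,244.7,107))
for u,v in((84,78),(322,75),(324,248),(80,252)): print(atz(T,150+u/4,180+v/4,8))
for u,v in((84,147),(281,145)): print("nut",atz(T,150+u/4,180+v/4,66))
r=least_squares(lambda p:np.r_[proj(T,p)-(192,213),proj(S,p)-(229.7,244.7)],[500,200,100]);print(r.x,r.fun)
E
```

```text
[517.75514387 116.44811099 107.        ] [515.83940383 120.62412222 107.        ]
[563.42604989 178.1072516    8.        ]
[562.00981497  55.65176057   8.        ]
[472.68594538  55.33312514   8.        ]
[473.64133584 179.06732521   8.        ]
nut [518.25013477 164.36585635  66.        ]
nut [516.92169444  69.68217544  66.        ]
[518.49133649 117.18335729 103.45503687] [-0.04303463 -0.07740589  0.07821976  0.01484815]
```

```bash
python3 -m creep '[[0,43.6,-40.6,0,0,0,0],[0,43.6,-40.6,0,0,0,0],[0,43.6,-40.6,0,0,0,0],[0,43.6,-40.6,0,0,0,0],[0,43.6,-40.6,0,0,0,0]]' 30
python3 -m creep '[[0,43.6,-40.6,0,0,0,0],[0,43.6,-40.6,0,0,0,0],[0,43.6,-40.6,0,0,0,0],[0,43.6,-40.6,0,0,0,0],[0,43.6,-40.6,0,0,0,0]]'
python3 -m creep '[[0,43.6,-40.6,0,0,0,0],[0,43.6,-40.6,0,0,0,0],[0,0,0,0,0,0,-10],[0,0,0,0,0,0,-10],[0,0,0,0,0,0,-10]]'
python3 -m creep '[[0,0,0,0,0,0,-10],[0,0,0,0,0,0,-10],[0,0,0,0,0,0,-10],[0,0,0,0,0,0,-10],[0,0,0,0,0,0,0]]'
cat >look.py <<'E'
import sys,cv2,pickle
from workcell import *
from h import *
n,o=sys.argv[1:3]
f=grab_frame(n);pickle.dump(f,open(f"pics/{o}.pkl","wb"));cv2.imwrite(f"pics/{o}.png",f["frame"][:,:,::-1])
s=state();print(s["time_s"],s["qpos"].round(1),s["ee_pos"].round(1),s["ee_rot"].round(2),s["force"].round(2),s["torque"].round(3),s["gripper_width"])
E
python3 look.py wrist w1
```

```text
time_s: 0.72
ee_pos: [343.1, -259.8, 213.8]
ee_rot: [-180.0, -0.0, 22.2]
force: [1.0, 0.3, -0.5]
gripper_width: 91.4
time_s: 1.35
ee_pos: [467.9, 10.8, 213.8]
ee_rot: [180.0, 0.0, 22.3]
force: [0.9, -1.2, 0.3]
gripper_width: 91.3
time_s: 1.98
ee_pos: [517.1, 117.3, 213.3]
ee_rot: [-180.0, 0.1, 52.6]
force: [0.7, -0.1, 0.0]
gripper_width: 91.2
time_s: 2.6
ee_pos: [517.2, 117.0, 213.5]
ee_rot: [-179.9, 0.0, 92.2]
force: [-0.9, -0.0, 1.4]
gripper_width: 91.1
2.65 [11.5 14.3 95.4 -0.  70.3  9.4] [517.2 117.  213.6] [-1.7996e+02  1.0000e-02  9.2100e+01] [-0.06  0.2  -0.96] [-0.026 -0.156 -0.046] 90.98862890711692
```

View pics/w1.png

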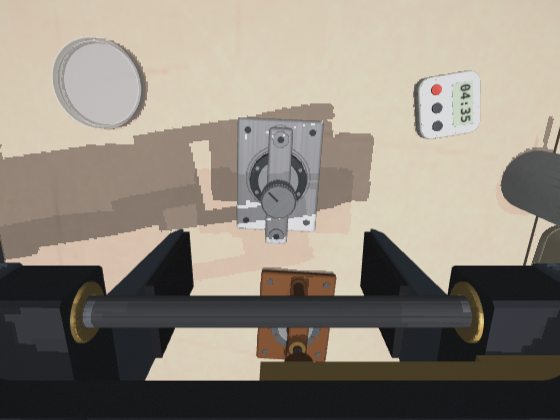

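```bash
python3 - <<'E'
from h import *
import cv2
W=pickle.load(open("pics/w1.pkl","rb"))
for p in((517.7,117,107),(517.7,117,96),(517.2,117,70)):print(proj(W,np.array(p)))
print(np.round(W["view"],3),ray(W,0,0)[0])
print(atz(W,278,199,107))
cv2.imwrite("pics/w1c.png",cv2.resize(W["frame"][100:260,200:360,::-1],None,fx=3.7,fy=3.7,interpolation=cv2.INTER_CUBIC))
E
```

```text
[275.69418649 201.74705969]
[275.73130481 198.13964573]
[275.27000717 190.52755438]
[[ 9.99000e-01  3.80000e-02 -1.00000e-03 -5.22319e+02]
 [ 3.60000e-02 -9.57000e-01  2.89000e-01  5.95840e+01]
 [ 1.00000e-02 -2.89000e-01 -9.57000e-01  4.18734e+02]
 [ 0.00000e+00  0.00000e+00  0.00000e+00  1.00000e+00]] [515.49406591 197.66960955 383.27187445]
[519.50830716 119.42531283 107.        ]
```

View pics/w1c.png

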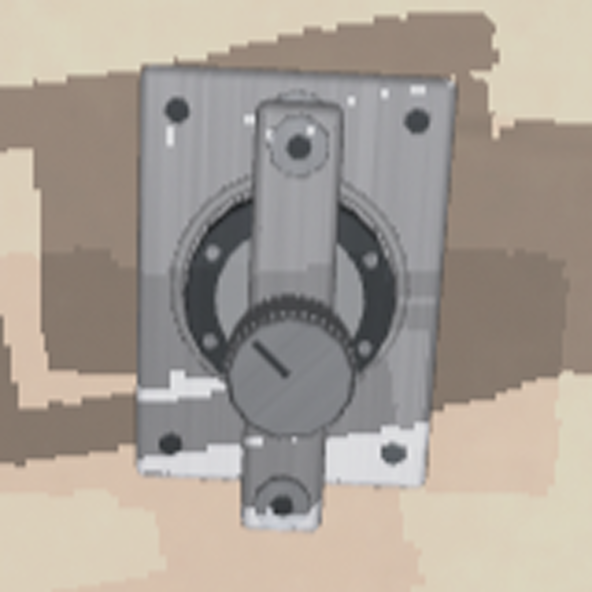

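```bash
python3 - <<'E'
from h import *
W=pickle.load(open("pics/w1.pkl","rb"))
q=lambda u,v,z:atz(W,200+u/3.7,100+v/3.7,z).round(1)
print(q(290,378,107),q(299,147,65),q(283,506,65),"line tip",q(255,343,107),q(290,376,107))
E
```

```text
[519.9 116.7 107. ] [520.5 163.1  65. ] [520.1  69.1  65. ] line tip [511.9 124.5 107. ] [519.9 117.2 107. ]
```

```bash
python3 -m creep '[[0,0,1.5,50,0,0,0],[0,0,0,50,0,0,0],[0,0,0,36,0,0,0],[0,0,0,0,0,0,0]]' 30
python3 look.py wrist w2; python3 look.py scene s2
```

```text
time_s: 3.15
ee_pos: [516.7, 116.7, 75.5]
ee_rot: [-179.6, 0.1, 92.2]
force: [0.8, 0.0, 0.9]
gripper_width: 91.3
3.2 [ 11.5  21.7 106.3  -0.   52.1   9.3] [518.6 117.   77.5] [-1.7989e+02  2.0000e-02  9.2190e+01] [-0.01  0.24  1.1 ] [ 0.014 -0.098 -0.04 ] 91.24458819764473
3.25 [ 11.5  21.7 106.2  -0.   52.1   9.3] [519.8 117.3  78.8] [ 1.7992e+02 -1.0000e-02  9.2210e+01] [0.62 0.1  0.71] [ 0.022 -0.077 -0.038] 90.93143549482978
```

View pics/w2.png

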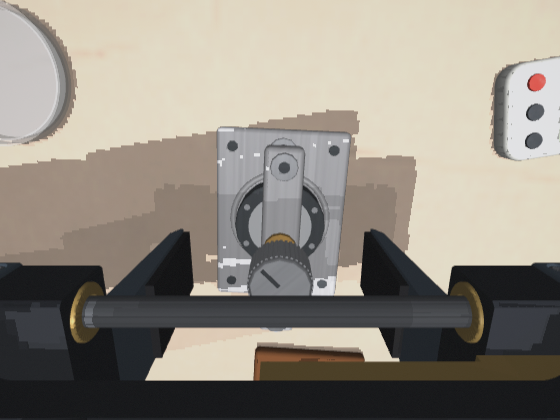

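View pics/s2.png

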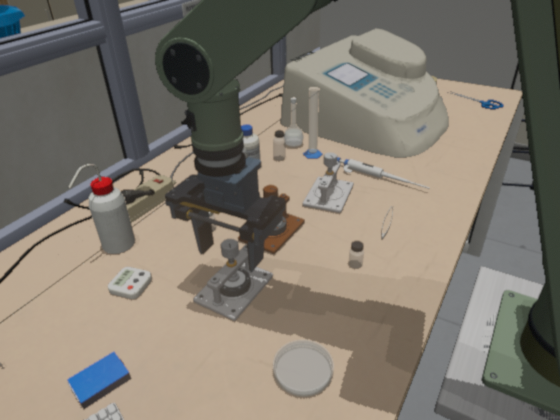

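```bash
python3 -m creep '[[0.55,0,0.7,0,0,0,0],[0.55,0,0,0,0,0,0],[0.55,0,0,0,0,0,0],[0.55,0,0,0,0,0,0]]' 8
python3 look.py wrist w3
```

```text
time_s: 3.75
ee_pos: [519.8, 117.2, 78.3]
ee_rot: [180.0, -0.0, 92.3]
force: [0.4, -0.0, 0.5]
gripper_width: 53.9
3.8 [ 11.5  21.7 106.2  -0.   52.    9.2] [519.7 117.2  78.1] [179.98   0.    92.27] [-0.23 -0.14  0.07] [-0.037 -0.118 -0.011] 50.08065623350884
```

View pics/w3.png

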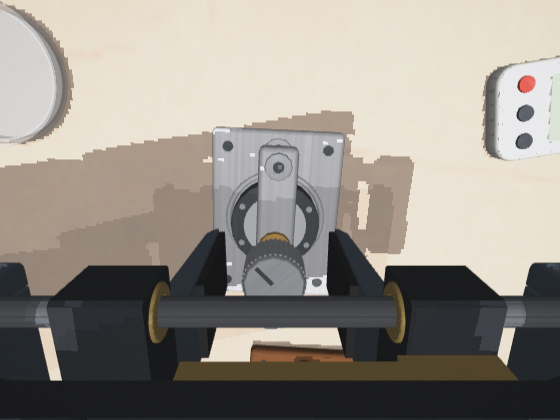

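```bash
python3 -m creep '[[0.8,0,-0.7,0,0,0,0],[0.8,0,0,0,0,0,0],[0.8,0,0,0,0,0,0],[0.8,0,0,0,0,0,0],[0.8,0,0,0,0,0,0]]' 6
python3 look.py wrist w4;python3 -m creep '[[0.8,0,0,0,0,0,0]]'; python3 look.py wrist w5
```

```text
time_s: 4.42
ee_pos: [518.6, 117.1, 77.9]
ee_rot: [-180.0, 0.0, 92.3]
force: [-1.3, 0.2, 1.4]
gripper_width: 29.6
4.475 [ 11.5  21.7 106.3  -0.   52.    9.2] [518.7 117.1  77.9] [-1.7997e+02  1.0000e-02  9.2280e+01] [-0.8  -0.42  0.67] [-0.012  0.204 -0.02 ] 29.76663762547585
time_s: 4.6
ee_pos: [518.7, 117.1, 77.9]
ee_rot: [-180.0, 0.0, 92.3]
force: [-2.0, 1.3, 0.4]
gripper_width: 29.6
4.65 [ 11.5  21.7 106.3  -0.   52.    9.2] [518.7 117.1  77.9] [-1.7997e+02  1.0000e-02  9.2280e+01] [-1.02  0.8   0.34] [0.031 0.244 0.036] 29.820379875022144
```

View pics/w5.png

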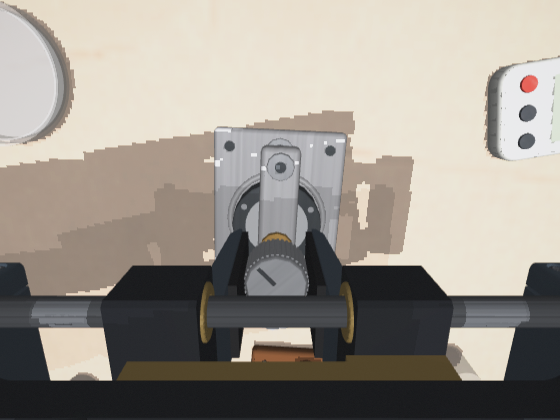

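```bash
python3 -m creep '[[0.8,0,0,0,0,0,0],[0.8,0,0,0,0,0,0]]' 30
python3 look.py wrist w6
python3 -m creep '[[0.8,0,0,0.13,0,0,5],[0.8,0,0,0.13,0,0,5],[0.8,0,0,0.13,0,0,5],[0.8,0,0,0,0,0,0]]'
python3 look.py wrist w7
```

```text
time_s: 4.9
ee_pos: [518.7, 117.1, 77.9]
ee_rot: [-180.0, 0.0, 92.3]
force: [-1.7, 1.3, 1.2]
gripper_width: 29.1
4.95 [ 11.5  21.7 106.3  -0.   52.    9.2] [518.7 117.1  77.9] [-1.7997e+02  1.0000e-02  9.2280e+01] [-2.03  0.86  0.74] [ 0.017  0.306 -0.013] 29.274226954876212
time_s: 5.45
ee_pos: [518.6, 117.1, 77.5]
ee_rot: [-180.0, 0.0, 77.3]
force: [-3.1, -0.2, 2.2]
gripper_width: 29.4
5.5 [ 11.5  21.7 106.3  -0.   52.   24.1] [518.6 117.1  77.5] [-1.7996e+02  2.0000e-02  7.7370e+01] [-2.93 -0.03  2.1 ] [-0.012  0.48   0.041] 29.4218164859593
```

View pics/w7.png

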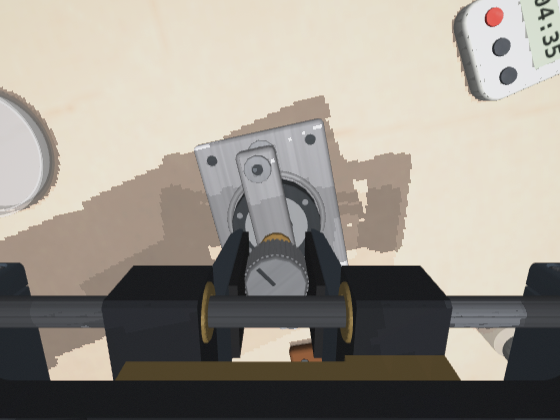

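```bash
cat >tq.py <<'E'
from workcell import *
import numpy as np
T=[]
for i in range(4):
    grab_frame("wrist");s=state();T.append(np.r_[s["torque"],s["force"],s["effort"][5]])
print(s["time_s"],s["ee_pos"].round(1),s["ee_rot"].round(2),"j6",s["qpos"][5].round(1),"w",round(s["gripper_width"],1));print("tq,f,eff6",np.mean(T,0).round(3),"tz std",np.std([t[2] for t in T]).round(3))
E
python3 tq.py
python3 -m creep '[[0.8,0,0,0.13,0,0,5],[0.8,0,0,0.13,0,0,5],[0.8,0,0,0.13,0,0,5],[0.8,0,0,0,0,0,0]]'; python3 tq.py
python3 -m creep '[[0.8,0,0,0.13,0,0,5],[0.8,0,0,0.13,0,0,5],[0.8,0,0,0,0,0,0]]'; python3 tq.py
```

```text
5.7 [518.6 117.1  77.5] [-1.7996e+02  2.0000e-02  7.7310e+01] j6 24.2 w 29.3
tq,f,eff6 [-0.011  0.519  0.059 -2.854  0.     1.929  0.035] tz std 0.019
time_s: 6.2
ee_pos: [518.5, 117.2, 77.1]
ee_rot: [-180.0, 0.0, 62.4]
force: [-3.2, 0.5, 2.6]
gripper_width: 29.4
6.4 [518.6 117.1  77.1] [-1.7996e+02  3.0000e-02  6.2330e+01] j6 39.2 w 29.4
tq,f,eff6 [ 0.109  0.758  0.035 -4.267  0.31   2.631  0.045] tz std 0.012
time_s: 6.78
ee_pos: [518.5, 117.2, 76.8]
ee_rot: [-180.0, 0.0, 52.4]
force: [-5.3, 1.1, 2.3]
gripper_width: 29.6
6.975 [518.6 117.2  76.8] [-1.7996e+02  3.0000e-02  5.2340e+01] j6 49.1 w 29.0
tq,f,eff6 [ 0.194  0.945  0.048 -4.587  0.855  2.761  0.042] tz std 0.014
```

```bash
python3 -m creep '[[0.8,0,0,0.08,0,0,3],[0.8,0,0,0,0,0,0]]' >/dev/null; python3 tq.py
python3 -m creep '[[0.8,0,0,0.08,0,0,3],[0.8,0,0,0,0,0,0]]'>/dev/null; python3 tq.py
python3 -m creep '[[0.8,0,0,0.08,0,0,3],[0.8,0,0,0,0,0,0]]'>/dev/null; python3 tq.py
```

```text
7.425 [518.6 117.2  76.8] [-1.7996e+02  3.0000e-02  4.9340e+01] j6 52.1 w 29.2
tq,f,eff6 [ 0.22   0.969  0.079 -5.031  1.344  2.687  0.047] tz std 0.038
7.875 [518.5 117.2  76.6] [-1.7996e+02  3.0000e-02  4.6340e+01] j6 55.1 w 28.9
tq,f,eff6 [ 0.241  0.969  0.052 -4.952  0.772  2.466  0.047] tz std 0.031
8.325 [518.5 117.2  76.6] [-1.7996e+02  3.0000e-02  4.3340e+01] j6 58.1 w 29.5
tq,f,eff6 [ 0.26   0.991  0.054 -5.047  1.468  2.512  0.051] tz std 0.029
```

```bash
python3 -m creep '[[0.8,0,0,0.08,0,0,3],[0.8,0,0,0,0,0,0]]' >/dev/null; python3 tq.py
python3 -m creep '[[0.8,0,0,0.08,0,0,3],[0.8,0,0,0,0,0,0]]'>/dev/null; python3 tq.py
python3 -m creep '[[0.8,0,0,0.08,0,0,3],[0.8,0,0,0,0,0,0]]'>/dev/null; python3 tq.py
```

```text
8.775 [518.5 117.3  76.6] [-1.7996e+02  3.0000e-02  4.0360e+01] j6 61.1 w 29.0
tq,f,eff6 [ 0.259  1.004  0.088 -5.318  1.505  3.305  0.116] tz std 0.035
9.225 [518.5 117.3  76.6] [-1.7997e+02  3.0000e-02  3.7370e+01] j6 64.1 w 29.6
tq,f,eff6 [ 0.29   1.01   0.146 -5.692  1.062  3.757  0.18 ] tz std 0.017
9.675 [518.5 117.3  76.5] [-1.7997e+02  3.0000e-02  3.4380e+01] j6 67.1 w 29.0
tq,f,eff6 [ 0.273  1.069  0.242 -5.243  1.577  4.351  0.245] tz std 0.027
```

```bash
python3 -m creep '[[0.8,0,0,0,0,0,2],[0.8,0,0,0,0,0,0]]' >/dev/null; python3 tq.py
python3 look.py wrist w8
python3 -m creep '[[0.4,0,0,0,0,0,0],[0.4,0,0,0,0,0,0],[0,0,0,0,0,0,0],[0,0,0,0,0,0,0],[0,0,0,0,0,0,0]]'; python3 tq.py; python3 look.py wrist w9
```

```text
10.125 [518.5 117.3  76.5] [-1.7998e+02  4.0000e-02  3.2390e+01] j6 69.1 w 29.4
tq,f,eff6 [ 0.309  1.089  0.275 -5.475  1.374  4.102  0.286] tz std 0.023
10.175 [ 11.5  21.8 106.4   0.   51.8  69.1] [518.5 117.3  76.5] [-1.7997e+02  4.0000e-02  3.2390e+01] [-6.07  1.75  3.95] [0.293 1.124 0.261] 29.003478056121455
time_s: 10.8
ee_pos: [519.1, 117.1, 76.4]
ee_rot: [180.0, -0.0, 32.3]
force: [0.3, 0.2, -0.2]
gripper_width: 76.1
11.0 [519.  117.1  76.4] [ 1.7999e+02 -1.0000e-02  3.2280e+01] j6 69.2 w 90.7
tq,f,eff6 [-0.023 -0.025  0.001  0.196 -0.167 -0.278 -0.001] tz std 0.012
11.05 [ 11.5  21.8 106.4  -0.   51.8  69.2] [519.  117.1  76.4] [179.99  -0.    32.28] [0.31 0.83 0.42] [ 0.039 -0.031 -0.026] 91.1537127604954
```

View pics/w8.png

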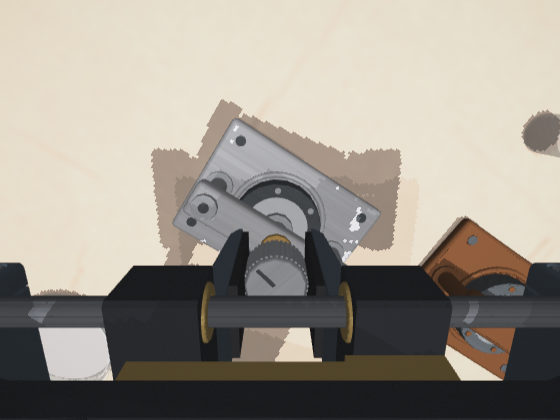

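View pics/w9.png

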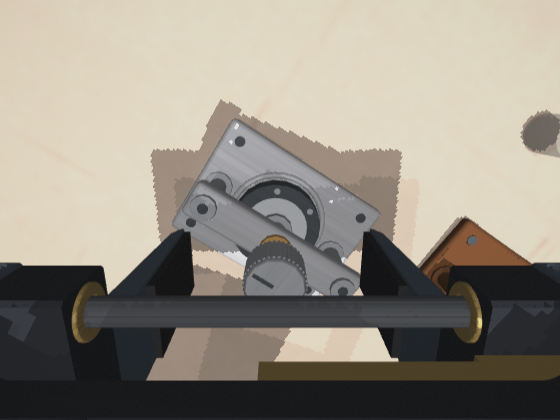

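Released; the head sprang back about 12° as expected and there was no slip. Now I'll retreat straight up.

```bash
python3 -m creep '[[0,0,0,-30,0,0,0],[0,0,0,-50,0,0,0],[0,0,0,-50,0,0,0],[0,0,0,0,0,0,0],[0,0,0,0,0,0,0]]'; python3 look.py wrist w10; python3 look.py top t10;python3 look.py scene s10
python3 - <<'E'
import cv2
w=cv2.imread("pics/w10.png");s=cv2.imread("pics/s10.png")
cv2.imwrite("pics/c10.png",cv2.hconcat([cv2.resize(w[60:300,120:420],(400,320)),cv2.resize(s[130:330,170:420],(400,320))]))
E
```

```text
time_s: 11.68
ee_pos: [518.3, 117.0, 205.8]
ee_rot: [-180.0, 0.1, 32.3]
force: [-0.4, 0.6, -0.1]
gripper_width: 91.5
11.725 [11.5 14.8 96.  -0.  69.3 69.2] [518.  116.9 205. ] [-1.7995e+02  1.5000e-01  3.2280e+01] [ 0.92 -0.34  0.28] [-0.027 -0.002  0.032] 90.96900798685355
11.775 [11.5 14.8 96.1 -0.  69.3 69.2] [517.9 116.9 204.8] [-179.94    0.18   32.28] [-0.59 -0.36  0.34] [ 0.026  0.016 -0.05 ] 91.34395800774354
11.825 [11.5 14.8 96.  -0.  69.3 69.2] [518.  117.  204.8] [-179.94    0.18   32.28] [-0.83 -1.36  0.68] [ 0.049  0.023 -0.002] 91.43480612474487
```

View pics/c10.png

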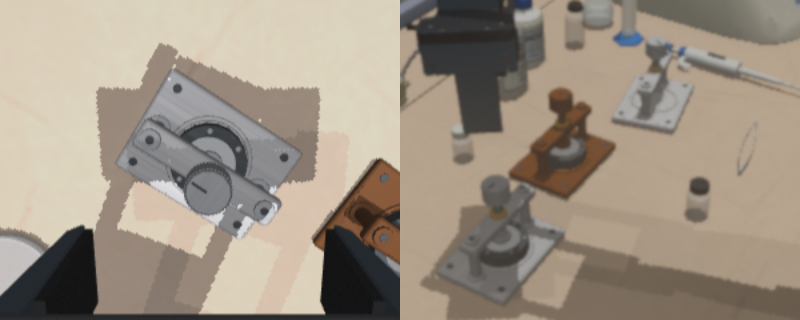

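```bash
python3 -c "
from workcell import *
print(job_done())"
```

```text
the job is handed in; nothing more can be done
None
```

I turned the thumbscrew of the press that holds the cell clockwise until its foot seated, then let go and backed the gripper off upwards. I handed the job in at about 12 s.

- **Turning:** the gripper turned the head 60° in all. Resistance stayed near 0.05 N m for the first 49°. It then rose by about 0.022 N m per degree, which fits the foot being seated and only the spring winding up.
- **Stopping point:** I stopped at about 0.28 N m, or 0.21 rad of wind-up. The limit is 0.54 N m.
- **After release:** the head sprang back about 12°, and the tool force and torque returned to zero. In the last pictures the press and its cell stand undisturbed. I never went near the empty press or the brown look-alike.
- **A disagreement between cameras:** the top and wrist cameras put the screw axis about 2 mm apart in x, so I centred on it with a light grip first. The sideways force grew to about 6 N while turning, well within limits. I saw no slip of the grip.

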